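# Hang the eight-channel pipette back on its stand

## Task

Lift the eight-channel pipette out of its case, lay it flat on the grey mat and let go. Then take it again by its round head, hold it up clear of the bench, ease the grip so that it swings plumb and hangs still, and hang it by its collar in the empty fork of the stand, fully home in the slot. Leave the two hanging pipettes and the other things on the bench where they are.

Things in the scene. Friction and masses are not known exactly. Their poses are not given: they have to be found in the camera images.
- pipette: White and grey eight-channel hand pipette, 242 mm long, 190 to 265 g. Origin on its centre line at the underside of the collar, by which it hangs; x runs along it to the head, y across its width, z its thickness; front and back alike. Collar x 0 to 6 mm, 40 wide, 28 thick; round neck below it, 15 mm diameter, to x -30. Lying flat, its centre line is 14 mm above the surface. Balance point near x -94.
- pipette_head (a point): Centre of the round head, 36 mm from the pipette's origin: a disc, 26 mm diameter, axis along y, with a 12 mm round button in the middle of each side, 30 mm over the buttons; a 14 mm stem joins it to the collar. Held by the buttons at about 3 N the pipette swings about them till it hangs head up; gripped at 40 N it stays askew, 10 to 20 degrees off plumb. Axes as the pipette's.
- pipette_handle (a point): Point on the handle's centre line near the balance point, 90 mm from the pipette's origin (x -90). The handle is 30 mm wide, 26 mm thick, from x -132 to -30 mm. Here the case leaves both its sides free.
- pipette_nozzles (a point): Ends of the eight nozzles, on the centre line, x -193 mm from the pipette's origin. The nozzle block is 84 mm wide, 28 mm thick, from x -175 to -130 mm, the nozzles stand out below it.
- case: Grey plastic open case, fixed, 280 x 120 mm, 42 mm high. Origin under its centre, x along it. The pipette lies on its 8 mm floor, x axes parallel, pipette origin at case x +70 mm. Walls 42 mm high stand close (3 to 5 mm) round head, collar and nozzle block; between case x -55 and +40 mm there are none, so there the handle can be taken from above.
- mat: Grey mat, fixed on the bench between case and stand, 290 x 130 mm, 3 mm thick. Origin under its centre, x along its length.
- fork_seat (a point): Seat in the empty one of three equal steel forks, on top of the fork, 235 mm above the bench, where the pipette's origin is when it hangs home. x points level into the slot, towards the stand. Slot 20 mm wide, from x -40 to its closed end at +9.5 mm; prongs 8 mm thick; before x -40 the mouth flares to 40 mm at x -57. A rubber pad at x +14.5, 85 to 105 mm below, backs the hung handle.
- stand: Pipette stand, fixed: dark base 150 x 200 mm, 12 mm thick, one post, a level aluminium crossbar 260 mm long carrying three forks 100 mm apart along y, two of them holding slim pipettes. Origin on the bench below the middle fork's seat; x away from the fork mouths. The crossbar begins 53 mm beyond the seats and rises 11 mm above them.
- pipette_b: Slim single-channel pipette, 28 mm thick, hanging in one of the other forks; it rises 34 mm above the fork and reaches 190 mm below it. Origin at its collar's underside.
- pipette_c: As pipette_b, in the remaining fork.
- jar_a: Small white screw jar, 42 mm diameter, 62 mm high. Origin under its centre.
- jar_b: As jar_a.
- jar_c: As jar_a.
- amber: Amber bottle with blue cap, 70 mm diameter, 150 mm high. Origin under its centre.
- timer: White upright bench timer, 30 x 85 mm, 70 mm high. Origin under its centre.

How it is judged (in metres and radians):
On the way, in this order (a step that is already met when the one before it is completed fails the run):
1. The pipette lies flat on the mat, handle over the mat, at rest and let go (x of pipette_handle in the frame of mat between -0.1 and 0.1 m and y of pipette_handle in the frame of mat between -0.05 and 0.05 m and height (world z) of pipette below 0.023 m and height (world z) of pipette_nozzles below 0.028 m and linear speed of pipette below 0.02 m/s and contact force between pipette and the fingers below 0.1 N), for 0.2 s.
2. The pipette hangs plumb and still, held by its head, within 0.12 rad (about 7 degrees), its nozzles more than 20 mm above the bench (angle between pipette's own x axis and vertical below 0.12 rad and height (world z) of pipette_nozzles above 0.02 m and contact force between pipette and the fingers above 0.5 N and angular speed of pipette below 0.3 rad/s and distance between the grasp point and pipette_head below 0.035 m and horizontal distance between pipette and fork_seat above 0.04 m), for 0.2 s.
At the end, for the whole second after the job is handed in: The eight-channel pipette hangs by its collar in the empty fork, shoulder within 10 mm of the seat, within 0.1 rad of vertical, swinging at most slightly (under 0.6 rad/s); the other two pipettes are within 20 mm and jars, bottle and timer within 30 mm of where they started (distance between pipette and fork_seat below 0.01 m and angle between pipette's own x axis and vertical below 0.1 rad and linear speed of pipette below 0.03 m/s and angular speed of pipette below 0.6 rad/s and distance of each of pipette_b, pipette_c from where it was at the start of the episode below 0.02 m and distance of each of jar_a, jar_b, jar_c, amber, timer from where it was at the start of the episode below 0.03 m); the robot touches nothing.
It fails at once if One of the hanging pipettes is pushed more than 20 mm out of place (distance of any of pipette_b, pipette_c from where it was at the start of the episode above 0.02 m).
It fails at once if A jar, the bottle or the timer is moved more than 30 mm (distance of any of jar_a, jar_b, jar_c, amber, timer from where it was at the start of the episode above 0.03 m).
It also fails if it takes over 72 s, if anything falls off the work surface, if the arm or the gripper's body presses on something with over 40 N, if the wrist force passes 120 N, or if a joint passes its speed limit or range.

## Robot

A 6-joint arm with a two-finger parallel gripper is mounted at the origin on the work surface. World frame = base frame: x ahead of the robot, y to its left, z up, the work surface at z = 0. Lengths are in mm, angles in rad, forces in N, time in s.
With the tool pointing down it reaches from about 400 to 925 mm from the base axis. Payload 12.5 kg.
Tool frame: the origin (TCP) lies at the very end of the fingers, on their centre line; the grasp point (between the pads) lies env.grip_point_offset behind it (env.grip_point_offset is the distance from the TCP to the grasp point, in mm); y points along the fingers, z is the direction in which the jaws open and shut, and the axes are right-handed (so a half turn about y gives the same grasp; the last joint's range is limited). The gripper opens to 95 mm and grips with 3 to 60 N. Pads are 20 mm wide; open, the fingers measure 119 mm over their backs; the gripper's body (75 mm by 180 mm) begins 59 mm behind the grasp point.
Start: joints at [-1.367, 0.491, 1.559, -0, 1.092, -0.106], TCP at [190.566, -595.258, 214.661] pointing down, gripper open.
Joint ranges: [-3.1, 3.1], [-0.84, 2.19], [0.05, 2.79], [-1.13, 4.28], [0.06, 2.93], [-2.69, 2.69]. Speed limits (rad/s): [2.22, 2.22, 2.79, 3.14, 3.14, 3.14].

## Interface

Orientations are given as [roll, pitch, yaw] about the fixed x, y, z axes, in that order (R = Rz(yaw) Ry(pitch) Rx(roll)).
In Python, from cell import readout, read_camera, env, nets gives the robot as it stands.
- The arm moves only by the tool apply_moves, never from a script. Its argument "increments" is a list of rows, each a list of 3 entries, a list of its own where there are three numbers: the shift along the tool's x, y, z in cm, then the turn, a rotation vector about the tool's x, y, z in degrees, then the finger opening in cm, from 0 to 9.51. A call has exactly 5 rows; each row shifts and turns the pose as measured when the row begins, along the tool's axes as they then stand; what a row does not reach is not made up. A row lasts 1/8 s, in which the tool goes at most 62.5 mm and 10.7 degrees, less where a joint would pass 70% of its speed; a pose out of reach is approached as far as the arm can. A call with a gripper value outside its range is refused whole. The fingers move at their own pace and stop on an object; the grip force is fixed at half the most. Time passes only in rows, so rows that do not move let the fingers close, or fill a call up. It gives the time, the measured TCP pose, the force and the opening at its end, in the units of the state.
- readout.state(): the state, without advancing time (a new reading comes with each control period).
- read_camera(name): name is "side" or "top"; returns a dict with "img" (400x640x3 uint8, red, green, blue), "vfov" (degrees; the focal length in pixels is half the picture's height over the tangent of half this angle, whatever the lens; pixels are square), "cx", "cy" (the principal point, pixels), "rvec" (rotation vector, rad) and "tvec" (3), from world to camera coordinates, as OpenCV has them. Camera axes: x right, y down, z forward; pixel columns grow to the right and rows downward; lengths in mm; the calibration is good to about 2 mm. A picture is of the moment at which its call begins. There is no depth.
- env.job_done(): hands the job in, once; it reports no verdict.
Trained networks look in a picture, given as the dict that the camera call returned (one of the last four; its "shot" number tells which), for a name from the list of things; names that differ only in an ending like _2 or _b are one class to them, and where a whole thing is asked for, a point or a joint stands for the part that bears it (a point fixed in the world has none). Each returns a list of dicts, best first, with "confidence" (0 to 1); they miss things now and then, are a little off and sometimes report something else, mostly with a low value. They report only what shows in the picture. A call takes as long as a camera call.
- nets.look_for(picture, thing): "point" ([x, y, z] in mm, in the coordinates of the camera as it stood for that picture, good to about 4 mm: the middle of the surface that is visible of it).
- nets.mark_of(picture, thing): "point" ([x, y, z] in mm, in the coordinates of the camera as it stood for that picture, good to about 4 mm: a listed point, or the origin of a listed thing).
The state is a dict: "t": time; "joints": joint angles; "qvel": joint speeds; "tau": joint torques, N m; "eef_pos": TCP position; "tcp_rot": TCP orientation; "ft_force": force on the tool from outside, world axes, zero at the start; "moment": the same for the moment, N m; "opening": opening from 0.0 (shut) to 1.0 (fully open).
Only numpy, scipy, OpenCV 4.12 (cv2) and the standard library are available. Lean on these libraries where they do the work, as an engineer would, in place of code of your own. Each camera call takes 0.05 s, during which the arm holds its last target. There are 200 camera calls.

## Working session

There is one attempt and no reset: what is moved stays moved. The work goes in short steps, Python scripts to look and compute and a tool call to move; the robot and the scene stay as the last step left them, time stands still between calls to the robot, and variables do not carry over. Pictures are saved under pics/ and viewed, about 8 in all and at most 12, crops included, and the job is handed in when it is done.

Besides the shell and the picture viewer there is one more tool, called after "Emit:" by a JSON object that holds its "op" and its "data", one argument or row to a line. apply_moves: Moves the arm, as the interface text tells. Its arguments: {"type":"object","properties":{"increments":{"type":"array"}},"required":["increments"]}

```bash
mkdir -p pics; ls
cat > h.py <<'E'
import numpy as np, cv2
from scipy.spatial.transform import Rotation as R
from cell import readout, read_camera, env, nets
def c2w(p,pt):
    M=cv2.Rodrigues(np.array(p["rvec"],float))[0]
    return M.T@(np.array(pt,float)-np.array(p["tvec"],float).ravel())
def proj(p,X):
    M=cv2.Rodrigues(np.array(p["rvec"],float))[0]; c=M@np.array(X,float)+np.array(p["tvec"]).ravel()
    f=200/np.tan(np.radians(p["vfov"])/2); return np.round([p["cx"]+f*c[0]/c[2],p["cy"]+f*c[1]/c[2]],1)
def save(p,n,crop=None):
    im=p["img"][:,:,::-1]
    if crop: x0,y0,x1,y1,s=crop; im=cv2.resize(im[y0:y1,x0:x1],None,fx=s,fy=s,interpolation=cv2.INTER_CUBIC)
    cv2.imwrite("pics/"+n,im)
def st():
    s=readout.state(); print({k:np.round(s[k],3) for k in("t","joints","eef_pos","tcp_rot","ft_force","opening")}); return s
def rot(s): return R.from_euler("xyz",s["tcp_rot"])
def marks(p,names,fn="mark_of",n=3):
    for nm in names:
        r=getattr(nets,fn)(p,nm); print(p["shot"],nm,[(round(d["confidence"],2),np.round(c2w(p,d["point"]),0).tolist()) for d in r[:n]])
E
python3 - <<'E'
from h import *
s=st(); print(env.grip_point_offset, rot(s).as_matrix().round(2))
for c in("top","side"):
    p=read_camera(c); save(p,c+"0.png"); 
    marks(p,["pipette","pipette_head","pipette_handle","pipette_nozzles","case","mat","fork_seat","stand","pipette_b","jar_a","amber","timer"])
E
```

```text
pics
{'t': np.float64(0.0), 'joints': array([-1.367,  0.492,  1.559, -0.   ,  1.092, -0.106]), 'eef_pos': array([ 190.504, -594.978,  214.054]), 'tcp_rot': array([-1.572,  0.   , -2.832]), 'ft_force': array([-0.749, -0.84 , -0.245]), 'opening': np.float64(1.002)}
18.8 [[-0.95 -0.    0.3 ]
 [-0.3   0.   -0.95]
 [-0.   -1.   -0.  ]]
1 pipette [(0.98, [599.0, -334.0, 23.0]), (0.57, [580.0, 337.0, 238.0]), (0.42, [589.0, 135.0, 236.0])]
1 pipette_head [(0.59, [637.0, -325.0, 19.0])]
1 pipette_handle [(0.77, [510.0, -354.0, 20.0])]
1 pipette_nozzles [(0.63, [416.0, -381.0, 18.0])]
1 case [(0.8, [528.0, -344.0, 1.0])]
1 mat [(0.68, [480.0, -69.0, -1.0])]
1 fork_seat [(0.78, [579.0, 238.0, 236.0])]
1 stand [(0.7, [584.0, 235.0, 1.0])]
1 pipette_b [(0.98, [599.0, -334.0, 23.0]), (0.57, [580.0, 337.0, 238.0]), (0.42, [589.0, 135.0, 236.0])]
1 jar_a [(0.7, [378.0, 167.0, -2.0]), (0.58, [371.0, 249.0, 2.0]), (0.52, [703.0, -26.0, -3.0])]
1 amber [(0.9, [806.0, -91.0, 6.0])]
1 timer [(0.78, [782.0, -213.0, -1.0]), (0.66, [512.0, -352.0, 20.0])]
2 pipette [(0.84, [604.0, -332.0, 20.0]), (0.84, [583.0, 329.0, 239.0]), (0.65, [593.0, 136.0, 232.0])]
2 pipette_head [(0.9, [640.0, -320.0, 21.0]), (0.18, [582.0, 332.0, 236.0]), (0.15, [585.0, 238.0, 237.0])]
2 pipette_handle [(0.94, [515.0, -352.0, 19.0])]
2 pipette_nozzles [(0.75, [415.0, -379.0, 22.0]), (0.24, [531.0, -350.0, -2.0])]
2 case [(0.6, [533.0, -350.0, 2.0])]
2 mat [(0.57, [479.0, -73.0, 1.0])]
2 fork_seat [(0.69, [587.0, 239.0, 241.0])]
2 stand [(0.92, [587.0, 237.0, -1.0])]
2 pipette_b [(0.84, [604.0, -332.0, 20.0]), (0.84, [583.0, 329.0, 239.0]), (0.65, [593.0, 136.0, 232.0])]
2 jar_a [(0.78, [703.0, -27.0, 1.0]), (0.7, [371.0, 247.0, 3.0]), (0.65, [375.0, 163.0, -4.0])]
2 amber [(0.85, [810.0, -96.0, 2.0]), (0.69, [475.0, -75.0, -0.0])]
2 timer [(0.91, [785.0, -215.0, -2.0]), (0.65, [587.0, 241.0, 237.0]), (0.47, [515.0, -353.0, 22.0])]
```

View pics/top0.png

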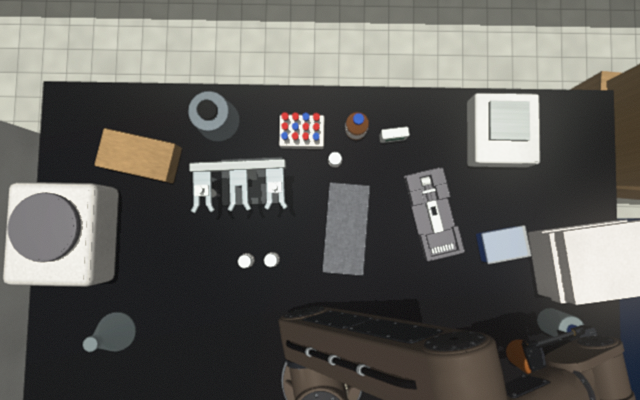

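View pics/side0.png

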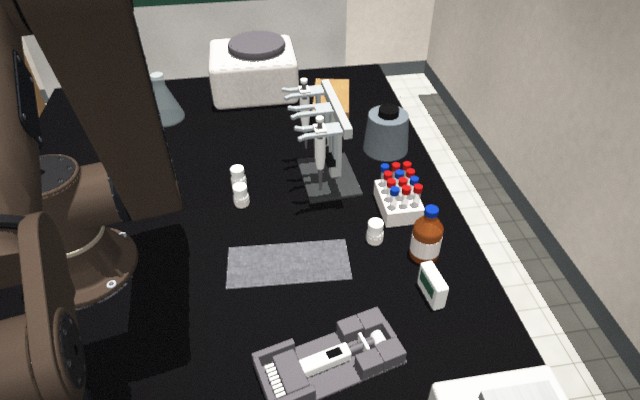

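Top picture: case with pipette at right (435,215), head end up (428,182). Mat at (347,228), stand at (238,185) with the middle fork empty, jars at (245,260), (271,260) and (335,158). The side picture agrees, and the net points fit the given sizes (head to nozzles 230 vs 229 mm).

```bash
cat >> h.py <<'E'
def plan(target,zyaw=None,s=None):
    """tool-frame total shift (cm) and turn (deg) to TCP target with tool y down, tool z at world yaw zyaw"""
    s=s or st(); r=rot(s); d=np.array(target)-s["eef_pos"]
    print("shift cm",(r.inv().apply(d)/10).round(2),"len",np.linalg.norm(d).round(1))
    if zyaw is not None:
        z=np.array([np.cos(zyaw),np.sin(zyaw),0]); y=np.array([0,0,-1.]); x=np.cross(y,z)
        T=R.from_matrix(np.c_[x,y,z]); print("turn deg",np.degrees((r.inv()*T).as_rotvec()).round(2))
E
python3 - <<'E'
from h import *
plan([511,-355,110],-1.571+.253)
E
```

```text
{'t': np.float64(1.3), 'joints': array([-1.367,  0.491,  1.559,  0.   ,  1.092, -0.106]), 'eef_pos': array([ 190.579, -595.265,  214.669]), 'tcp_rot': array([-1.571,  0.   , -2.832]), 'ft_force': array([-0.259, -0.607, -0.448]), 'opening': np.float64(1.003)}
shift cm [-37.84  10.47 -13.12] len 413.9
turn deg [-0.01  3.27 -0.  ]
```

Emit:
{"op": "apply_moves", "data": {
  "increments": [
    [[-5.0,0.3,-1.7],[0,3.2,0],9.5],
    [[-5.0,0.3,-1.7],[0,0,0],9.5],
    [[-5.0,0.8,-1.7],[0,0,0],9.5],
    [[-5.0,1.0,-1.7],[0,0,0],9.5],
    [[-5.0,1.5,-1.7],[0,0,0],9.5]
  ]
}}

```text
t: 1.92
eef_pos: [413.5, -447.2, 175.6]
tcp_rot: [-1.567, 0.001, -2.896]
ft_force: [0.5, -1.3, 0.3]
opening: 0.998
```

Run:
```python
from h import *
plan([511,-355,110],-1.571+.253)
```

```text
{'t': np.float64(1.925), 'joints': array([-9.330e-01,  5.070e-01,  1.646e+00, -1.000e-03,  9.850e-01,
        3.930e-01]), 'eef_pos': array([ 413.545, -447.176,  175.644]), 'tcp_rot': array([-1.567e+00,  1.000e-03, -2.896e+00]), 'ft_force': array([ 0.48 , -1.297,  0.284]), 'opening': np.float64(0.998)}
shift cm [-11.69   6.55  -6.6 ] len 149.3
turn deg [-0.21 -0.42 -0.04]
```

Emit:
{"op": "apply_moves", "data": {
  "increments": [
    [[-4,2,-2.2],[0,-0.4,0],8],
    [[-4,2,-2.2],[0,0,0],7],
    [[-3.7,2.5,-2.2],[0,0,0],7],
    [[0,0,0],[0,0,0],7],
    [[0,0,0],[0,0,0],7]
  ]
}}

```text
t: 2.55
eef_pos: [516.1, -349.2, 108.0]
tcp_rot: [-1.567, 0.001, -2.884]
ft_force: [0.7, -0.6, 1.2]
opening: 0.739
```

Run:
```python
from h import *
plan([511,-355,11],-1.571+.253)
p=read_camera("side"); marks(p,["pipette_head","pipette_nozzles","pipette_handle"]); save(p,"a.png",(180,220,480,400,2.6))
p=read_camera("top"); marks(p,["pipette_head","pipette_nozzles","pipette_handle"])
```

```text
{'t': np.float64(2.55), 'joints': array([-0.7  ,  0.605,  1.672, -0.002,  0.861,  0.615]), 'eef_pos': array([ 516.052, -349.153,  107.983]), 'tcp_rot': array([-1.567e+00,  1.000e-03, -2.884e+00]), 'ft_force': array([ 0.702, -0.555,  1.238]), 'opening': np.float64(0.739)}
shift cm [0.64 9.7  0.4 ] len 97.3
turn deg [-0.23  0.26 -0.04]
3 pipette_head [(0.97, [638.0, -322.0, 21.0]), (0.58, [811.0, -94.0, 1.0])]
3 pipette_nozzles [(0.97, [414.0, -379.0, 21.0])]
3 pipette_handle [(0.96, [516.0, -351.0, 21.0])]
4 pipette_head [(0.72, [634.0, -321.0, 20.0])]
4 pipette_nozzles []
4 pipette_handle [(0.56, [511.0, -352.0, 18.0]), (0.27, [482.0, -70.0, -3.0])]
```

View pics/a.png

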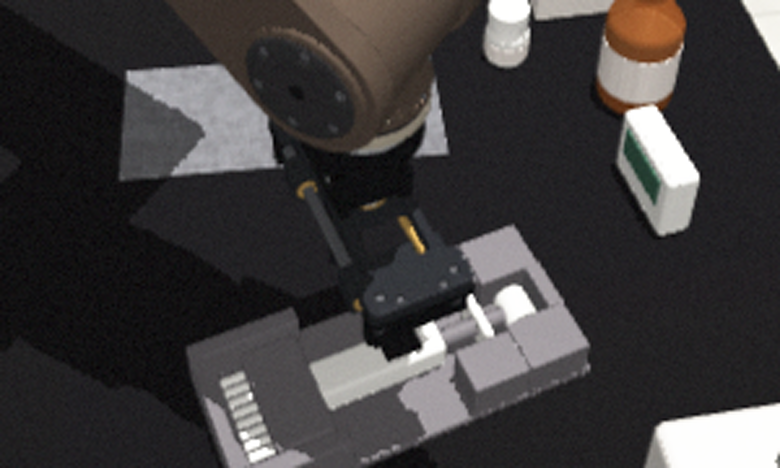

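The crop shows the fingers over the bare handle stretch (crop 420,330), with the case walls clear on both sides.

Emit:
{"op": "apply_moves", "data": {
  "increments": [
    [[0.3,4,0.2],[0,0,0],7],
    [[0.3,3.2,0.2],[0,0,0],7],
    [[0,1.5,0],[0,0,0],7],
    [[0,0.5,0],[0,0,0],7],
    [[0,0,0],[0,0,0],7]
  ]
}}

```text
t: 3.58
eef_pos: [511.9, -356.9, 16.0]
tcp_rot: [-1.563, 0.003, -2.887]
ft_force: [-0.2, -0.2, -0.0]
opening: 0.735
```

Run:
```python
from h import *
plan([511,-355,11],-1.571+.253)
```

```text
{'t': np.float64(3.575), 'joints': array([-0.714,  0.731,  1.726, -0.002,  0.676,  0.604]), 'eef_pos': array([ 511.915, -356.915,   16.023]), 'tcp_rot': array([-1.563,  0.003, -2.887]), 'ft_force': array([-0.221, -0.181, -0.047]), 'opening': np.float64(0.735)}
shift cm [ 0.04  0.5  -0.21] len 5.5
turn deg [-0.44  0.12 -0.2 ]
```

Emit:
{"op": "apply_moves", "data": {
  "increments": [
    [[0,0.4,-0.2],[-0.4,0,0],5],
    [[0,0,0],[0,0,0],2],
    [[0,0,0],[0,0,0],2],
    [[0,0,0],[0,0,0],2],
    [[0,0,0],[0,0,0],2]
  ]
}}

```text
t: 4.2
eef_pos: [512.3, -355.3, 14.1]
tcp_rot: [-1.568, 0.005, -2.886]
ft_force: [-0.7, 1.1, -1.7]
opening: 0.311
```

Emit:
{"op": "apply_moves", "data": {
  "increments": [
    [[0,-1,0],[0,0,0],2],
    [[0,-3,0],[0,0,0],2],
    [[0,-4,0],[0,0,0],2],
    [[0,-2,0],[0,0,0],2],
    [[0,0,0],[0,0,0],2]
  ]
}}

```text
t: 4.82
eef_pos: [511.3, -354.9, 118.4]
tcp_rot: [-1.569, 0.005, -2.886]
ft_force: [-0.2, 0.1, -2.3]
opening: 0.318
```

Run:
```python
from h import *
plan([465,-70,110],-1.6)
p=read_camera("side"); save(p,"b.png"); marks(p,["pipette_head","pipette_nozzles","pipette_handle"])
```

```text
{'t': np.float64(4.825), 'joints': array([-0.714,  0.591,  1.666,  0.003,  0.88 ,  0.599]), 'eef_pos': array([ 511.35 , -354.941,  118.358]), 'tcp_rot': array([-1.569,  0.005, -2.886]), 'ft_force': array([-0.206,  0.126, -2.305]), 'opening': np.float64(0.318)}
shift cm [ -2.71   0.79 -28.74] len 288.8
turn deg [-0.09 16.3  -0.29]
5 pipette_head [(0.84, [636.0, -324.0, 125.0]), (0.61, [416.0, -380.0, 122.0])]
5 pipette_nozzles [(0.64, [416.0, -382.0, 123.0]), (0.57, [809.0, -95.0, 0.0])]
5 pipette_handle [(0.88, [513.0, -353.0, 127.0]), (0.59, [809.0, -95.0, -1.0])]
```

View pics/b.png

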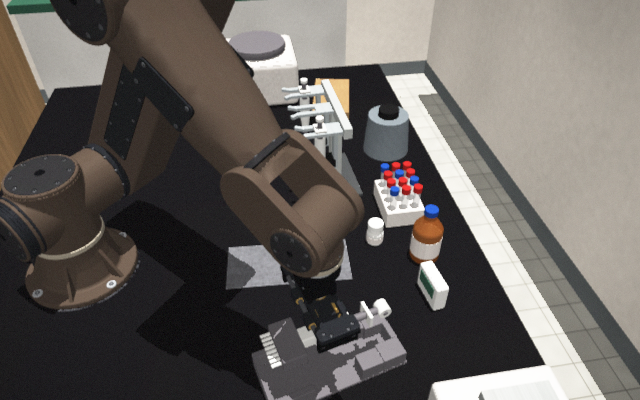

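Emit:
{"op": "apply_moves", "data": {
  "increments": [
    [[-0.5,0,-4],[0,0,0],2],
    [[-0.6,0,-6],[0,0,0],2],
    [[-0.6,0,-6],[0,0,0],2],
    [[-0.5,0,-6],[0,0,0],2],
    [[-0.5,0,-4.5],[0,0,0],2]
  ]
}}

```text
t: 5.65
eef_pos: [467.2, -86.0, 111.1]
tcp_rot: [-1.577, -0.003, -2.892]
ft_force: [0.1, 0.2, -2.5]
opening: 0.314
```

Emit:
{"op": "apply_moves", "data": {
  "increments": [
    [[0,0,0],[0,5,0],2],
    [[0,0,0],[0,7,0],2],
    [[0,0,0],[0,4,0],2],
    [[0,0,0],[0,0,0],2],
    [[0,0,0],[0,0,0],2]
  ]
}}

```text
t: 6.28
eef_pos: [464.9, -81.9, 108.0]
tcp_rot: [-1.578, -0.011, 3.111]
ft_force: [0.8, 0.6, -1.6]
opening: 0.313
```

Run:
```python
from h import *
plan([465,-70,10],-1.6)
```

```text
{'t': np.float64(6.275), 'joints': array([-0.316,  0.438,  2.032,  0.006,  0.685,  1.28 ]), 'eef_pos': array([464.922, -81.867, 107.956]), 'tcp_rot': array([-1.578, -0.011,  3.111]), 'ft_force': array([ 0.814,  0.615, -1.613]), 'opening': np.float64(0.313)}
shift cm [-0.08  9.8  -1.12] len 98.7
turn deg [ 0.41 -0.07  0.66]
```

Emit:
{"op": "apply_moves", "data": {
  "increments": [
    [[0,2,-0.6],[0.4,0,0.6],2],
    [[0,3,-0.5],[0,0,0],2],
    [[0,2.5,0],[0,0,0],2],
    [[0,1,0],[0,0,0],2],
    [[0,0,0],[0,0,0],2]
  ]
}}

```text
t: 6.9
eef_pos: [465.7, -71.1, 20.7]
tcp_rot: [-1.571, 0.0, 3.116]
ft_force: [0.8, 0.5, -0.9]
opening: 0.314
```

Run:
```python
from h import *
plan([465,-70,9.5],-1.6)
p=read_camera("side"); marks(p,["pipette_head","pipette_nozzles","pipette_handle"]);
```

```text
{'t': np.float64(6.9), 'joints': array([-0.292,  0.596,  2.103, -0.   ,  0.442,  1.305]), 'eef_pos': array([465.657, -71.073,  20.667]), 'tcp_rot': array([-1.571,  0.   ,  3.116]), 'ft_force': array([ 0.804,  0.46 , -0.866]), 'opening': np.float64(0.314)}
shift cm [ 0.07  1.12 -0.11] len 11.2
turn deg [-0.02  0.21 -0.02]
6 pipette_head [(0.77, [597.0, -75.0, 26.0]), (0.7, [784.0, -217.0, -2.0])]
6 pipette_nozzles [(0.72, [367.0, -68.0, 30.0]), (0.67, [468.0, -69.0, 29.0]), (0.41, [587.0, 239.0, 237.0])]
6 pipette_handle [(0.78, [470.0, -70.0, 29.0])]
```

Emit:
{"op": "apply_moves", "data": {
  "increments": [
    [[0,0.7,0],[0,0,0],2],
    [[0,0.3,0],[0,0,0],2],
    [[0,0.1,0],[0,0,0],2],
    [[0,0,0],[0,0,0],2],
    [[0,0,0],[0,0,0],2]
  ]
}}

```text
t: 7.72
eef_pos: [466.7, -71.4, 11.0]
tcp_rot: [-1.569, 0.005, 3.116]
ft_force: [-0.8, 0.3, -1.7]
opening: 0.318
```

Emit:
{"op": "apply_moves", "data": {
  "increments": [
    [[0,0.15,0],[0,0,0],2],
    [[0,0.1,0],[0,0,0],2],
    [[0,0,0],[0,0,0],2],
    [[0,0,0],[0,0,0],2],
    [[0,0,0],[0,0,0],2]
  ]
}}

```text
t: 8.35
eef_pos: [466.9, -71.4, 9.1]
tcp_rot: [-1.569, 0.005, 3.116]
ft_force: [0.5, 0.2, -0.6]
opening: 0.312
```

Open and back off.

Emit:
{"op": "apply_moves", "data": {
  "increments": [
    [[0,0,0],[0,0,0],4],
    [[0,0,0],[0,0,0],7],
    [[0,0,0],[0,0,0],7],
    [[0,0,0],[0,0,0],7],
    [[0,0,0],[0,0,0],7]
  ]
}}

```text
t: 8.98
eef_pos: [467.1, -71.5, 9.2]
tcp_rot: [-1.569, 0.006, 3.116]
ft_force: [0.5, -1.7, 0.7]
opening: 0.725
```

Emit:
{"op": "apply_moves", "data": {
  "increments": [
    [[0,-2,0],[0,0,0],7],
    [[0,-4,0],[0,0,0],7],
    [[0,-3,0],[0,0,0],7],
    [[0,0,0],[0,0,0],7],
    [[0,0,0],[0,0,0],7]
  ]
}}

```text
t: 9.6
eef_pos: [466.0, -71.2, 100.7]
tcp_rot: [-1.569, 0.004, 3.116]
ft_force: [-0.8, 0.3, 0.2]
opening: 0.738
```

Run:
```python
from h import *
st()
p=read_camera("side"); save(p,"c.png",(180,160,460,340,2.8)); marks(p,["pipette_head","pipette_nozzles","pipette_handle","pipette"])
p=read_camera("top"); marks(p,["pipette_head","pipette_nozzles","pipette_handle","pipette"])
```

```text
{'t': np.float64(9.6), 'joints': array([-0.292,  0.445,  2.05 , -0.   ,  0.643,  1.305]), 'eef_pos': array([466.048, -71.18 , 100.655]), 'tcp_rot': array([-1.569,  0.004,  3.116]), 'ft_force': array([-0.849,  0.317,  0.172]), 'opening': np.float64(0.738)}
7 pipette_head [(0.77, [597.0, -75.0, 19.0])]
7 pipette_nozzles [(0.73, [367.0, -66.0, 17.0])]
7 pipette_handle [(0.75, [470.0, -69.0, 16.0])]
7 pipette [(0.73, [561.0, -77.0, 12.0]), (0.68, [590.0, 137.0, 236.0]), (0.57, [584.0, 328.0, 237.0])]
8 pipette_head [(0.61, [595.0, -78.0, 14.0])]
8 pipette_nozzles [(0.64, [580.0, 235.0, 231.0])]
8 pipette_handle []
8 pipette [(0.75, [576.0, 341.0, 235.0]), (0.61, [590.0, 135.0, 236.0]), (0.43, [558.0, -81.0, 15.0])]
```

View pics/c.png

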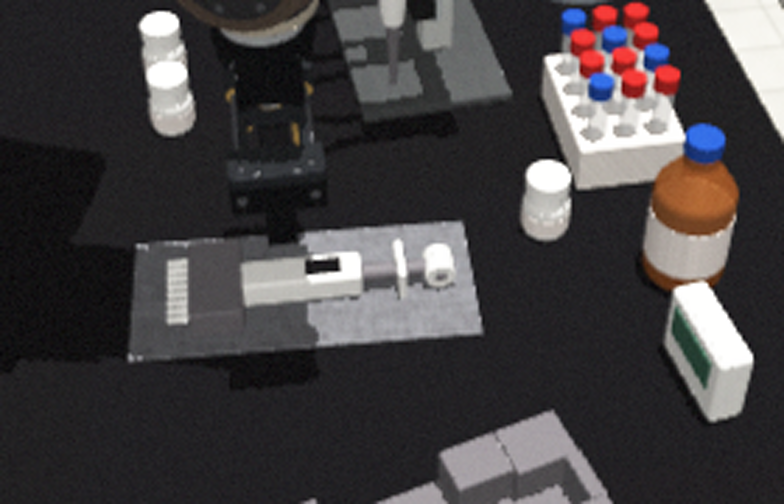

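The pipette lies flat on the mat, head button at crop (440,268), i.e. full-frame (337,256).

Run:
```python
from h import *
p=read_camera("side")
for x in(592,596,600): print(x,proj(p,[x,-75.5-15,17]))
plan([596,-75.5,60],-1.6)
```

```text
592 [334.7 258.8]
596 [336.4 258.5]
600 [338.  258.3]
{'t': np.float64(10.15), 'joints': array([-0.292,  0.444,  2.049, -0.   ,  0.644,  1.305]), 'eef_pos': array([466.283, -71.256, 101.034]), 'tcp_rot': array([-1.569,  0.004,  3.116]), 'ft_force': array([0.159, 0.06 , 0.061]), 'opening': np.float64(0.736)}
shift cm [-12.96   4.16   0.08] len 136.1
turn deg [-0.08  0.19 -0.24]
```

Emit:
{"op": "apply_moves", "data": {
  "increments": [
    [[-4,1,0],[0,0,0],7],
    [[-5,1.5,0],[0,0,0],7],
    [[-3,1,0],[0,0,0],7],
    [[-1,0.6,0],[0,0,0],7],
    [[0,0,0],[0,0,0],7]
  ]
}}

```text
t: 10.78
eef_pos: [599.0, -74.7, 59.2]
tcp_rot: [-1.569, 0.004, 3.115]
ft_force: [-0.9, 0.1, -0.1]
opening: 0.738
```

Run:
```python
from h import *
plan([597,-75.5,6],-1.597)
```

```text
{'t': np.float64(10.775), 'joints': array([-2.330e-01,  6.490e-01,  1.755e+00, -1.000e-03,  7.340e-01,
        1.365e+00]), 'eef_pos': array([599.013, -74.651,  59.216]), 'tcp_rot': array([-1.569,  0.004,  3.115]), 'ft_force': array([-0.865,  0.091, -0.109]), 'opening': np.float64(0.738)}
shift cm [0.22 5.32 0.08] len 53.3
turn deg [-0.08 -0.   -0.21]
```

Emit:
{"op": "apply_moves", "data": {
  "increments": [
    [[0.2,2,0.1],[0,0,0],6],
    [[0,2,0],[0,0,0],5],
    [[0,1,0],[0,0,0],5],
    [[0,0.1,0],[0,0,0],5],
    [[0,0,0],[0,0,0],5]
  ]
}}

```text
t: 11.4
eef_pos: [594.1, -75.8, 9.9]
tcp_rot: [-1.569, 0.004, 3.115]
ft_force: [-0.6, 0.1, 0.4]
opening: 0.526
```

Run:
```python
from h import *
plan([597,-75.5,6],-1.597)
```

```text
{'t': np.float64(11.4), 'joints': array([-2.370e-01,  7.180e-01,  1.791e+00, -1.000e-03,  6.280e-01,
        1.361e+00]), 'eef_pos': array([594.124, -75.783,   9.91 ]), 'tcp_rot': array([-1.569,  0.004,  3.115]), 'ft_force': array([-0.582,  0.115,  0.389]), 'opening': np.float64(0.526)}
shift cm [-0.29  0.39 -0.04] len 4.9
turn deg [-0.09 -0.03 -0.25]
```

Emit:
{"op": "apply_moves", "data": {
  "increments": [
    [[-0.2,0.3,0],[0,0,0],5],
    [[0,0.1,0],[0,0,0],5],
    [[0,0,0],[0,0,0],2.5],
    [[0,0,0],[0,0,0],2.5],
    [[0,0,0],[0,0,0],2.5]
  ]
}}

```text
t: 12.02
eef_pos: [596.8, -75.9, 7.0]
tcp_rot: [-1.569, 0.006, 3.115]
ft_force: [-0.0, 0.4, -0.7]
opening: 0.296
```

Emit:
{"op": "apply_moves", "data": {
  "increments": [
    [[0,0,0],[0,0,0],2.5],
    [[0,0,0],[0,0,0],2.5],
    [[0,-0.5,0],[0,0,0],2.5],
    [[0,-1,0],[0,0,0],2.5],
    [[0,-1,0],[0,0,0],2.5]
  ]
}}

```text
t: 12.65
eef_pos: [596.1, -75.7, 32.9]
tcp_rot: [-1.569, 0.004, 3.115]
ft_force: [-0.9, 0.1, -0.4]
opening: 0.295
```

Emit:
{"op": "apply_moves", "data": {
  "increments": [
    [[0,-2,0],[0,0,0],2.5],
    [[0,-2.5,0],[0,0,0],2.5],
    [[0,-2.5,0],[0,0,0],2.5],
    [[0,-2.5,0],[0,0,0],2.5],
    [[0,-2,0],[0,0,0],2.5]
  ]
}}

```text
t: 13.28
eef_pos: [594.9, -75.4, 154.4]
tcp_rot: [-1.569, 0.005, 3.115]
ft_force: [-0.3, -0.6, -1.2]
opening: 0.296
```

Run:
```python
from h import *
st();p=read_camera("side"); save(p,"d.png",(180,100,460,320,2.6)); marks(p,["pipette_head","pipette_nozzles","pipette_handle","pipette"])
```

```text
{'t': np.float64(13.275), 'joints': array([-2.360e-01,  5.180e-01,  1.693e+00, -1.000e-03,  9.250e-01,
        1.362e+00]), 'eef_pos': array([594.891, -75.367, 154.393]), 'tcp_rot': array([-1.569,  0.005,  3.115]), 'ft_force': array([-0.251, -0.55 , -1.214]), 'opening': np.float64(0.296)}
10 pipette_head [(0.61, [597.0, -74.0, 163.0])]
10 pipette_nozzles [(0.9, [431.0, -71.0, 3.0])]
10 pipette_handle [(0.97, [504.0, -71.0, 79.0]), (0.37, [379.0, 166.0, -0.0])]
10 pipette [(0.72, [570.0, -78.0, 136.0]), (0.46, [592.0, 134.0, 236.0])]
```

View pics/d.png

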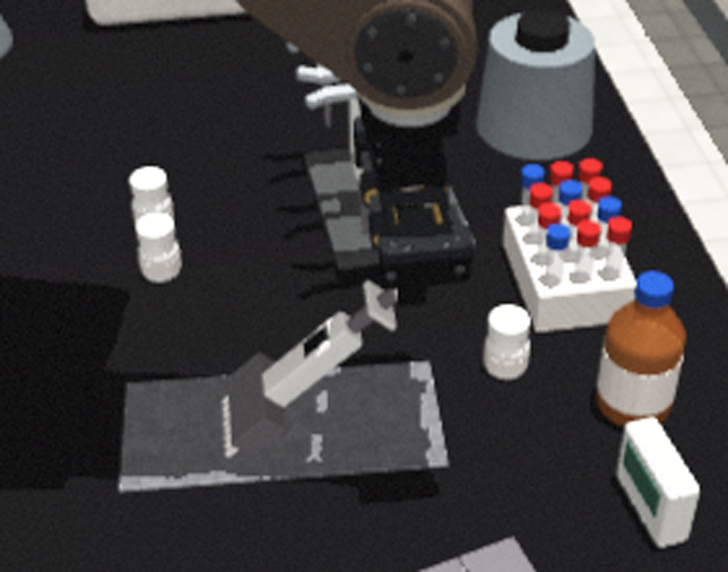

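The pipette is held by the head (crop ~395,285), about 45° down, nozzles on the mat. I continue up.

Emit:
{"op": "apply_moves", "data": {
  "increments": [
    [[0,-2,0],[0,0,0],2.5],
    [[0,-3,0],[0,0,0],2.5],
    [[0,-3,0],[0,0,0],2.5],
    [[0,-3,0],[0,0,0],2.5],
    [[0,-2.5,0],[0,0,0],2.5]
  ]
}}

```text
t: 14.15
eef_pos: [591.9, -74.7, 282.0]
tcp_rot: [-1.573, -0.013, 3.115]
ft_force: [0.2, 0.9, -2.9]
opening: 0.295
```

```bash
cat >> h.py <<'E'
def look(names=("pipette_head","pipette_nozzles","pipette_handle")):
    st();p=read_camera("side"); marks(p,names,n=2)
    return p
E
python3 - <<'E'
from h import *
look()
E
```

```text
{'t': np.float64(14.15), 'joints': array([-2.360e-01,  3.960e-01,  1.532e+00, -1.000e-03,  1.226e+00,
        1.362e+00]), 'eef_pos': array([591.854, -74.717, 281.954]), 'tcp_rot': array([-1.573, -0.013,  3.115]), 'ft_force': array([ 0.168,  0.863, -2.86 ]), 'opening': np.float64(0.295)}
11 pipette_head [(0.87, [591.0, -75.0, 289.0])]
11 pipette_nozzles [(0.82, [576.0, -74.0, 61.0])]
11 pipette_handle [(0.81, [588.0, -74.0, 165.0]), (0.57, [581.0, -75.0, 61.0])]
```

Emit:
{"op": "apply_moves", "data": {
  "increments": [
    [[0,0,0],[0,0,0],2.6],
    [[0,0,0],[0,0,0],2.7],
    [[0,0,0],[0,0,0],2.7],
    [[0,0,0],[0,0,0],2.7],
    [[0,0,0],[0,0,0],2.7]
  ]
}}

```text
t: 14.98
eef_pos: [590.8, -74.5, 276.6]
tcp_rot: [-1.574, -0.019, 3.115]
ft_force: [0.2, 0.1, -2.4]
opening: 0.299
```

Run:
```python
from h import *
look()
```

```text
{'t': np.float64(14.975), 'joints': array([-2.360e-01,  4.010e-01,  1.539e+00, -1.000e-03,  1.221e+00,
        1.362e+00]), 'eef_pos': array([590.801, -74.485, 276.587]), 'tcp_rot': array([-1.574, -0.019,  3.115]), 'ft_force': array([ 0.175,  0.1  , -2.374]), 'opening': np.float64(0.299)}
12 pipette_head [(0.86, [595.0, -76.0, 287.0])]
12 pipette_nozzles [(0.65, [572.0, -74.0, 54.0])]
12 pipette_handle [(0.61, [581.0, -71.0, 157.0])]
```

Emit:
{"op": "apply_moves", "data": {
  "increments": [
    [[0,-0.1,0],[0,0,0],2.75],
    [[0,-0.1,0],[0,0,0],2.8],
    [[0,-0.1,0],[0,0,0],2.8],
    [[0,-0.1,0],[0,0,0],2.8],
    [[0,-0.1,0],[0,0,0],2.8]
  ]
}}

```text
t: 15.8
eef_pos: [590.9, -74.6, 282.2]
tcp_rot: [-1.574, -0.018, 3.115]
ft_force: [0.2, 0.2, -2.2]
opening: 0.301
```

Run:
```python
from h import *
p=look(); save(p,"e.png",(230,60,430,260,3))
```

```text
{'t': np.float64(15.8), 'joints': array([-2.360e-01,  3.970e-01,  1.530e+00, -1.000e-03,  1.233e+00,
        1.362e+00]), 'eef_pos': array([590.938, -74.555, 282.244]), 'tcp_rot': array([-1.574, -0.018,  3.115]), 'ft_force': array([ 0.159,  0.161, -2.175]), 'opening': np.float64(0.301)}
13 pipette_head [(0.87, [596.0, -73.0, 292.0])]
13 pipette_nozzles [(0.78, [575.0, -72.0, 61.0]), (0.59, [703.0, -30.0, -1.0])]
13 pipette_handle [(0.68, [582.0, -72.0, 166.0]), (0.56, [704.0, -31.0, -0.0])]
```

View pics/e.png

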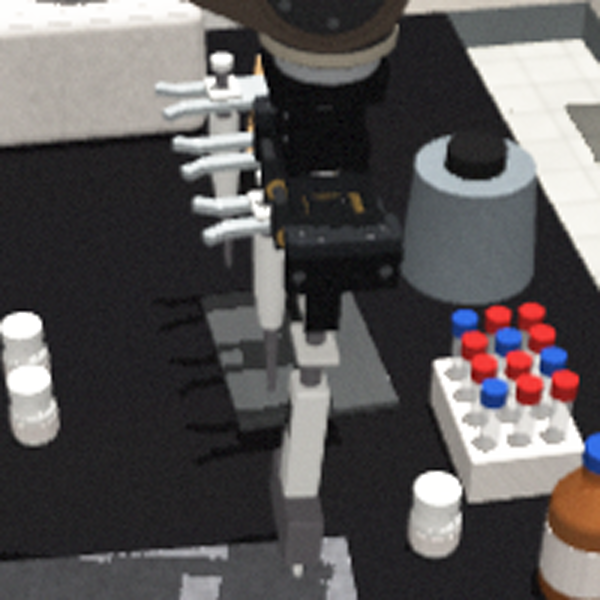

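The pipette hangs ~5° off plumb from the head, nozzle tips at crop (298,570), well clear of the bench. I ease a little more.

Emit:
{"op": "apply_moves", "data": {
  "increments": [
    [[0,0,0],[0,0,0],2.82],
    [[0,-0.1,0],[0,0,0],2.82],
    [[0,-0.1,0],[0,0,0],2.82],
    [[0,-0.1,0],[0,0,0],2.82],
    [[0,0,0],[0,0,0],2.82]
  ]
}}

```text
t: 16.62
eef_pos: [591.0, -74.5, 285.3]
tcp_rot: [-1.574, -0.018, 3.115]
ft_force: [-0.2, -0.6, -2.4]
opening: 0.3
```

Run:
```python
from h import *
look()
```

```text
{'t': np.float64(16.625), 'joints': array([-2.360e-01,  3.950e-01,  1.526e+00, -1.000e-03,  1.240e+00,
        1.362e+00]), 'eef_pos': array([590.961, -74.525, 285.319]), 'tcp_rot': array([-1.574, -0.018,  3.115]), 'ft_force': array([-0.21 , -0.611, -2.357]), 'opening': np.float64(0.3)}
14 pipette_head [(0.55, [592.0, -74.0, 296.0])]
14 pipette_nozzles [(0.88, [579.0, -75.0, 66.0]), (0.43, [584.0, 330.0, 236.0])]
14 pipette_handle [(0.72, [579.0, -72.0, 167.0])]
```

Emit:
{"op": "apply_moves", "data": {
  "increments": [
    [[0,0,0],[0,0,0],2.84],
    [[0,0,0],[0,0,0],2.84],
    [[0,0,0],[0,0,0],2.84],
    [[0,0,0],[0,0,0],2.85],
    [[0,0,0],[0,0,0],2.85]
  ]
}}

```text
t: 17.45
eef_pos: [590.9, -74.5, 285.1]
tcp_rot: [-1.574, -0.019, 3.115]
ft_force: [0.2, 0.3, -1.5]
opening: 0.303
```

Run:
```python
from h import *
look()
```

```text
{'t': np.float64(17.45), 'joints': array([-2.360e-01,  3.950e-01,  1.526e+00, -1.000e-03,  1.240e+00,
        1.362e+00]), 'eef_pos': array([590.891, -74.519, 285.106]), 'tcp_rot': array([-1.574, -0.019,  3.115]), 'ft_force': array([ 0.248,  0.328, -1.521]), 'opening': np.float64(0.303)}
15 pipette_head [(0.96, [596.0, -75.0, 294.0])]
15 pipette_nozzles [(0.79, [577.0, -72.0, 65.0])]
15 pipette_handle [(0.78, [582.0, -72.0, 171.0])]
```

Emit:
{"op": "apply_moves", "data": {
  "increments": [
    [[0,0,0],[0,0,2],2.5],
    [[0,0,0],[0,0,2],2.5],
    [[1.0,0,0],[0,0,0],2.5],
    [[2,0,0],[0,0,0],2.5],
    [[2,0,0],[0,0,0],2.5]
  ]
}}

```text
t: 18.27
eef_pos: [539.2, -73.1, 281.9]
tcp_rot: [-1.574, 0.05, 3.115]
ft_force: [-0.1, -0.3, -2.8]
opening: 0.299
```

Emit:
{"op": "apply_moves", "data": {
  "increments": [
    [[2,0,-1],[0,-1,0],2.5],
    [[2,0,-2],[0,-1,0],2.5],
    [[1,0,-3],[0,-1,0],2.5],
    [[0.5,0,-3],[0,-1,0],2.5],
    [[0,0,-3],[0,0,0],2.5]
  ]
}}

```text
t: 18.9
eef_pos: [476.6, 48.8, 279.7]
tcp_rot: [-1.57, 0.046, -3.1]
ft_force: [0.6, -0.4, -2.2]
opening: 0.294
```

Run:
```python
from h import *
s=look()
plan([485,237,285],-1.523)
```

```text
{'t': np.float64(18.9), 'joints': array([-0.038,  0.194,  1.838,  0.004,  1.064,  1.49 ]), 'eef_pos': array([476.649,  48.84 , 279.683]), 'tcp_rot': array([-1.57 ,  0.046, -3.1  ]), 'ft_force': array([ 0.554, -0.383, -2.193]), 'opening': np.float64(0.294)}
16 pipette_head [(0.94, [478.0, 50.0, 289.0])]
16 pipette_nozzles [(0.94, [472.0, 47.0, 59.0])]
16 pipette_handle [(0.58, [471.0, 49.0, 161.0])]
{'t': np.float64(19.1), 'joints': array([-0.039,  0.194,  1.837,  0.004,  1.064,  1.487]), 'eef_pos': array([477.228,  48.222, 279.553]), 'tcp_rot': array([-1.57 ,  0.047, -3.099]), 'ft_force': array([-0.058,  0.087, -1.922]), 'opening': np.float64(0.294)}
shift cm [ -1.61  -0.48 -18.83] len 189.0
turn deg [-0.04 -0.27 -2.67]
```

Emit:
{"op": "apply_moves", "data": {
  "increments": [
    [[0,-0.1,-3],[0,0,0],2.5],
    [[-0.2,-0.1,-4],[0,0,0],2.5],
    [[-0.2,-0.1,-4],[0,0,0],2.5],
    [[-0.2,-0.1,-4],[0,0,0],2.5],
    [[-0.2,-0.1,-2.5],[0,0,0],2.5]
  ]
}}

```text
t: 19.73
eef_pos: [479.0, 222.4, 284.7]
tcp_rot: [-1.568, 0.045, -3.107]
ft_force: [0.8, -0.9, -1.8]
opening: 0.296
```

Emit:
{"op": "apply_moves", "data": {
  "increments": [
    [[0,0,-0.5],[0,0,0],2.7],
    [[0,0,0],[0,0,0],2.8],
    [[0,0,0],[0,0,0],2.82],
    [[0,0,0],[0,0,0],2.82],
    [[0,0,0],[0,0,0],2.82]
  ]
}}

```text
t: 20.35
eef_pos: [479.4, 224.5, 284.4]
tcp_rot: [-1.567, 0.044, -3.109]
ft_force: [-0.3, 0.2, -2.2]
opening: 0.302
```

Run:
```python
from h import *
p=look(["pipette_head","pipette_nozzles","pipette","fork_seat"])
save(p,"f.png",(240,60,400,220,4))
for d in(-57,-40,0,9.5):
  print(d,proj(p,[584.5+d,237+d*.048,235]))
plan([505,237,285],-1.523)
p=read_camera("top"); marks(p,["fork_seat","stand","pipette_head"]); save(p,"ft.png",(170,130,310,235,5))
```

```text
{'t': np.float64(20.35), 'joints': array([ 0.322,  0.27 ,  1.719, -0.018,  1.112,  1.867]), 'eef_pos': array([479.361, 224.485, 284.384]), 'tcp_rot': array([-1.567,  0.044, -3.109]), 'ft_force': array([-0.336,  0.164, -2.244]), 'opening': np.float64(0.302)}
17 pipette_head [(0.78, [482.0, 223.0, 291.0]), (0.52, [585.0, 235.0, 0.0])]
17 pipette_nozzles [(0.74, [473.0, 226.0, 64.0]), (0.58, [785.0, -217.0, -4.0])]
17 pipette [(0.84, [481.0, 222.0, 255.0]), (0.84, [592.0, 136.0, 237.0])]
17 fork_seat [(0.91, [583.0, 241.0, 241.0])]
-57 [288.3 110.6]
-40 [294.9 109.9]
0 [310.2 108.2]
9.5 [313.9 107.8]
{'t': np.float64(20.6), 'joints': array([ 0.322,  0.27 ,  1.719, -0.018,  1.112,  1.867]), 'eef_pos': array([479.23 , 224.945, 284.341]), 'tcp_rot': array([-1.567,  0.044, -3.108]), 'ft_force': array([-0.433, -0.393, -2.463]), 'opening': np.float64(0.3)}
shift cm [-2.62  0.04 -1.12] len 28.5
turn deg [-0.24 -0.81 -2.51]
18 fork_seat [(0.84, [579.0, 234.0, 231.0])]
18 stand [(0.74, [586.0, 235.0, -1.0])]
18 pipette_head [(0.53, [480.0, 225.0, 291.0])]
```

View pics/f.png

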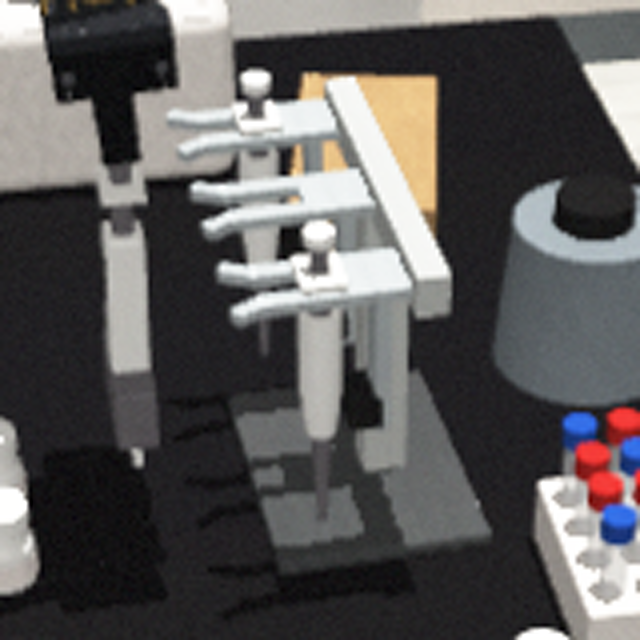

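The pipette hangs near plumb left of the stand (crop 125,180). The empty middle fork has its mouth at crop (205,210) and closed end near (305,195). I look at both views closer, with the predicted slot line drawn.

Run:
```python
from h import *
out=[]
for c,(x0,y0,x1,y1),s in(("side",(280,95,340,125),13),("top",(185,150,295,220),7)):
    p=read_camera(c); im=cv2.resize(p["img"][y0:y1,x0:x1,::-1].copy(),None,fx=s,fy=s,interpolation=cv2.INTER_CUBIC)
    for w in(-10,0,10):
      q=[]
      for d in(-40,9.5):
        u=proj(p,[584.5+d-w*.048,237+d*.048+w,235]); q.append(tuple(int(v) for v in ((u-[x0,y0]+.5)*s)))
      cv2.line(im,q[0],q[1],(0,0,255) if w==0 else (0,200,0),1)
    out.append(im[:, :770] if im.shape[1]>=770 else cv2.copyMakeBorder(im,0,0,0,770-im.shape[1],0))
im=np.vstack(out); print(im.shape); cv2.imwrite("pics/g.png",im[:600+280] if im.shape[0]<=600 else cv2.resize(im,None,fx=600/im.shape[0],fy=600/im.shape[0]))
```

```text
(880, 770, 3)
```

View pics/g.png

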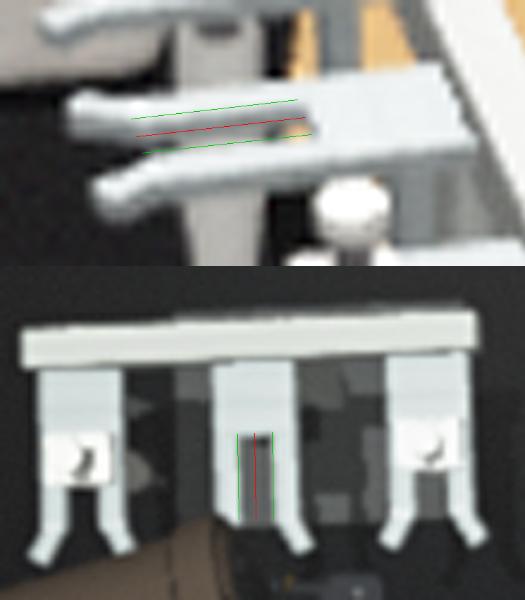

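The predicted slot line lies in the slot in both views, perhaps 1 mm too far in +y, so the seat is taken as (584.5, 236). I line up before the mouth and lower.

Emit:
{"op": "apply_moves", "data": {
  "increments": [
    [[-0.5,0.4,-0.2],[0,-0.8,0],2.7],
    [[-0.8,0.5,-0.2],[0,0,0],2.7],
    [[-0.7,0.4,-0.2],[0,0,0],2.7],
    [[-0.4,0,-0.1],[0,0,0],2.7],
    [[0,0,0],[0,0,0],2.7]
  ]
}}

```text
t: 21.52
eef_pos: [505.5, 233.8, 270.9]
tcp_rot: [-1.566, 0.043, -3.093]
ft_force: [0.5, -0.0, -1.5]
opening: 0.292
```

Run:
```python
from h import *
p=look(["pipette_head","pipette_nozzles","pipette"])
x=readout.state()["eef_pos"][0]
plan([x,236+(x-585.5)*.048,271],-1.523)
plan([585.5,236,271],-1.523)
```

```text
{'t': np.float64(21.525), 'joints': array([ 0.323,  0.324,  1.676, -0.018,  1.101,  1.852]), 'eef_pos': array([505.548, 233.81 , 270.914]), 'tcp_rot': array([-1.566,  0.043, -3.093]), 'ft_force': array([ 0.507, -0.044, -1.522]), 'opening': np.float64(0.292)}
21 pipette_head [(0.62, [508.0, 232.0, 279.0])]
21 pipette_nozzles [(0.88, [502.0, 234.0, 49.0])]
21 pipette [(0.56, [506.0, 230.0, 242.0]), (0.55, [593.0, 135.0, 236.0])]
{'t': np.float64(21.725), 'joints': array([ 0.323,  0.323,  1.677, -0.018,  1.101,  1.852]), 'eef_pos': array([505.074, 233.717, 271.22 ]), 'tcp_rot': array([-1.566,  0.043, -3.093]), 'ft_force': array([-1.441,  0.023, -2.792]), 'opening': np.float64(0.294)}
shift cm [0.01 0.02 0.16] len 1.6
turn deg [-0.26  0.06 -2.49]
{'t': np.float64(21.725), 'joints': array([ 0.323,  0.323,  1.677, -0.018,  1.101,  1.852]), 'eef_pos': array([505.074, 233.717, 271.22 ]), 'tcp_rot': array([-1.566,  0.043, -3.093]), 'ft_force': array([-1.441,  0.023, -2.792]), 'opening': np.float64(0.294)}
shift cm [-8.04  0.37  0.16] len 80.5
turn deg [-0.26  0.06 -2.49]
```

Emit:
{"op": "apply_moves", "data": {
  "increments": [
    [[-1.0,0.05,0.15],[0,0,0],2.7],
    [[-1.0,0.05,0],[0,0,0],2.7],
    [[-1.0,0.05,0],[0,0,0],2.7],
    [[-1.0,0.05,0],[0,0,0],2.7],
    [[0,0,0],[0,0,0],2.7]
  ]
}}

```text
t: 22.35
eef_pos: [548.5, 234.1, 271.1]
tcp_rot: [-1.566, 0.044, -3.093]
ft_force: [-0.4, -0.0, -2.1]
opening: 0.296
```

Run:
```python
from h import *
p=look(["pipette_head","pipette_nozzles","pipette"])
plan([585.5,236,269],-1.523)
```

```text
{'t': np.float64(22.35), 'joints': array([ 0.3  ,  0.383,  1.584, -0.017,  1.133,  1.829]), 'eef_pos': array([548.534, 234.055, 271.114]), 'tcp_rot': array([-1.566,  0.044, -3.093]), 'ft_force': array([-0.431, -0.044, -2.066]), 'opening': np.float64(0.296)}
22 pipette_head [(0.76, [551.0, 234.0, 281.0])]
22 pipette_nozzles [(0.74, [547.0, 235.0, 52.0])]
22 pipette [(0.78, [583.0, 332.0, 235.0]), (0.6, [547.0, 232.0, 244.0])]
{'t': np.float64(22.55), 'joints': array([ 0.3  ,  0.381,  1.586, -0.017,  1.133,  1.829]), 'eef_pos': array([547.493, 234.107, 271.445]), 'tcp_rot': array([-1.566,  0.044, -3.093]), 'ft_force': array([-0.776,  0.249, -2.172]), 'opening': np.float64(0.299)}
shift cm [-3.79  0.41 -0.  ] len 38.1
turn deg [-0.25  0.07 -2.53]
```

Emit:
{"op": "apply_moves", "data": {
  "increments": [
    [[-1.0,0.05,0],[0,0,0],2.7],
    [[-1.0,0.05,0],[0,0,0],2.7],
    [[-0.8,0.04,0],[0,0,0],2.7],
    [[-0.5,0.03,0],[0,0,0],2.7],
    [[0,0,0],[0,0,0],2.7]
  ]
}}

```text
t: 23.18
eef_pos: [582.9, 235.9, 271.3]
tcp_rot: [-1.566, 0.044, -3.092]
ft_force: [-0.0, -0.1, -2.3]
opening: 0.292
```

Run:
```python
from h import *
p=look(["pipette_head","pipette_nozzles","pipette"])
save(p,"i.png",(260,70,360,170,6))
plan([585.5,236,262],-1.523)
```

```text
{'t': np.float64(23.175), 'joints': array([ 0.286,  0.432,  1.503, -0.016,  1.164,  1.814]), 'eef_pos': array([582.942, 235.905, 271.28 ]), 'tcp_rot': array([-1.566,  0.044, -3.092]), 'ft_force': array([-0.023, -0.094, -2.296]), 'opening': np.float64(0.292)}
23 pipette_head [(0.65, [585.0, 238.0, 280.0]), (0.46, [701.0, -30.0, -1.0])]
23 pipette_nozzles [(0.94, [578.0, 235.0, 49.0])]
23 pipette [(0.8, [589.0, 134.0, 234.0]), (0.66, [584.0, 231.0, 242.0])]
{'t': np.float64(23.375), 'joints': array([ 0.286,  0.431,  1.504, -0.016,  1.164,  1.814]), 'eef_pos': array([582.398, 235.985, 271.565]), 'tcp_rot': array([-1.567,  0.045, -3.092]), 'ft_force': array([-1.02 ,  0.189, -1.866]), 'opening': np.float64(0.299)}
shift cm [-0.27  0.97  0.01] len 10.1
turn deg [-0.24  0.09 -2.56]
```

View pics/i.png

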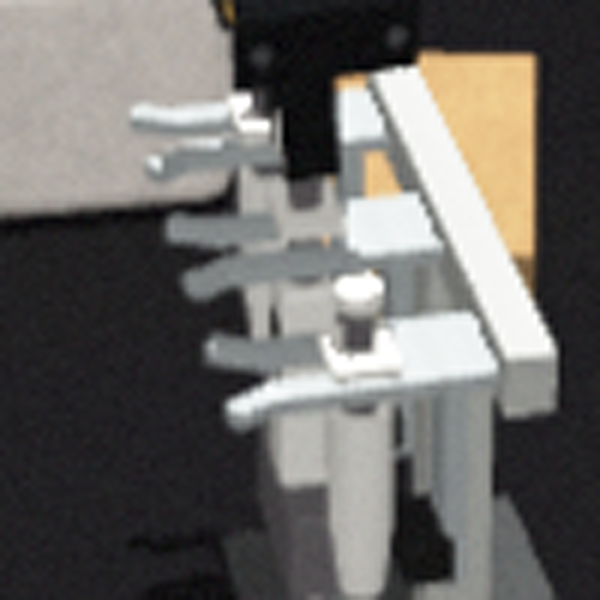

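The neck sits between the prongs of the middle fork, collar just above (crop 310,220), close to the closed end and with no contact force. I lower until the weight goes off.

Emit:
{"op": "apply_moves", "data": {
  "increments": [
    [[-0.2,0.3,0],[0,0,0],2.7],
    [[0,0.2,0],[0,0,0],2.7],
    [[0,0.1,0],[0,0,0],2.7],
    [[0,0.1,0],[0,0,0],2.7],
    [[0,0,0],[0,0,0],2.7]
  ]
}}

```text
t: 24.0
eef_pos: [584.5, 236.1, 264.3]
tcp_rot: [-1.567, 0.045, -3.092]
ft_force: [-0.1, 0.1, -1.0]
opening: 0.296
```

Run:
```python
from h import *
p=look(["pipette_head","pipette_nozzles","pipette"])
```

```text
{'t': np.float64(24.0), 'joints': array([ 0.286,  0.44 ,  1.509, -0.016,  1.15 ,  1.813]), 'eef_pos': array([584.49 , 236.132, 264.286]), 'tcp_rot': array([-1.567,  0.045, -3.092]), 'ft_force': array([-0.11 ,  0.144, -1.   ]), 'opening': np.float64(0.296)}
24 pipette_head [(0.88, [585.0, 238.0, 272.0])]
24 pipette_nozzles [(0.97, [579.0, 235.0, 42.0]), (0.5, [809.0, -92.0, -2.0])]
24 pipette [(0.87, [586.0, 234.0, 237.0]), (0.72, [582.0, 332.0, 237.0])]
```

Emit:
{"op": "apply_moves", "data": {
  "increments": [
    [[0,0.1,0],[0,0,0],2.7],
    [[0,0.1,0],[0,0,0],2.7],
    [[0,0.1,0],[0,0,0],2.7],
    [[0,0,0],[0,0,0],2.7],
    [[0,0,0],[0,0,0],2.7]
  ]
}}

```text
t: 24.82
eef_pos: [584.8, 236.3, 262.6]
tcp_rot: [-1.567, 0.047, -3.092]
ft_force: [0.0, -0.0, -1.3]
opening: 0.294
```

Emit:
{"op": "apply_moves", "data": {
  "increments": [
    [[0,0.15,0],[0,0,0],2.7],
    [[0,0.15,0],[0,0,0],2.7],
    [[0,0,0],[0,0,0],2.75],
    [[0,0,0],[0,0,0],2.75],
    [[0,0,0],[0,0,0],2.75]
  ]
}}

```text
t: 25.45
eef_pos: [585.2, 236.3, 262.4]
tcp_rot: [-1.568, 0.05, -3.092]
ft_force: [-0.8, -0.4, 1.8]
opening: 0.296
```

Run:
```python
from h import *
p=look(["pipette_head","pipette_nozzles","pipette"])
```

```text
{'t': np.float64(25.45), 'joints': array([ 0.286,  0.44 ,  1.514, -0.016,  1.14 ,  1.813]), 'eef_pos': array([585.228, 236.348, 262.403]), 'tcp_rot': array([-1.568,  0.05 , -3.092]), 'ft_force': array([-0.789, -0.371,  1.764]), 'opening': np.float64(0.296)}
25 pipette_head [(0.88, [587.0, 238.0, 270.0])]
25 pipette_nozzles [(0.64, [702.0, -28.0, 2.0]), (0.59, [581.0, 234.0, 41.0])]
25 pipette [(0.92, [586.0, 234.0, 235.0]), (0.67, [591.0, 136.0, 235.0])]
```

Seated: z stops at 262.4 and the force turns upward. I release gently.

Emit:
{"op": "apply_moves", "data": {
  "increments": [
    [[0,0,0],[0,0,0],2.82],
    [[0,0,0],[0,0,0],2.9],
    [[0,0,0],[0,0,0],3.2],
    [[0,0,0],[0,0,0],4],
    [[0,0,0],[0,0,0],5]
  ]
}}

```text
t: 26.28
eef_pos: [585.4, 236.4, 262.4]
tcp_rot: [-1.568, 0.05, -3.092]
ft_force: [-0.6, 0.9, 0.0]
opening: 0.474
```

Emit:
{"op": "apply_moves", "data": {
  "increments": [
    [[0,0,0],[0,0,0],5.5],
    [[0,0,0],[0,0,0],5.5],
    [[0,-1,0],[0,0,0],5.5],
    [[0,-2,0],[0,0,0],5.5],
    [[0,-3,0],[0,0,0],5.5]
  ]
}}

```text
t: 26.9
eef_pos: [581.9, 236.2, 323.1]
tcp_rot: [-1.567, 0.047, -3.092]
ft_force: [0.0, -0.3, 0.0]
opening: 0.58
```

Emit:
{"op": "apply_moves", "data": {
  "increments": [
    [[0,-3,0],[0,0,0],5.5],
    [[0,-3,0],[0,0,0],5.5],
    [[3,-2,0],[0,0,0],5.5],
    [[5,0,0],[0,0,0],5.5],
    [[5,0,0],[0,0,0],5.5]
  ]
}}

```text
t: 27.52
eef_pos: [447.1, 229.6, 403.8]
tcp_rot: [-1.569, 0.053, -3.094]
ft_force: [-0.2, 1.0, 0.7]
opening: 0.579
```

Run:
```python
from h import *
p=look(["pipette_head","pipette_nozzles","pipette","pipette_handle"]); save(p,"j.png",(230,50,450,270,2.7))
p=read_camera("top"); marks(p,["pipette_head","pipette","fork_seat"])
```

```text
{'t': np.float64(27.525), 'joints': array([ 0.353,  0.145,  1.571, -0.018,  1.376,  1.879]), 'eef_pos': array([447.071, 229.552, 403.81 ]), 'tcp_rot': array([-1.569,  0.053, -3.094]), 'ft_force': array([-0.155,  1.035,  0.652]), 'opening': np.float64(0.579)}
26 pipette_head [(0.84, [586.0, 238.0, 272.0]), (0.4, [584.0, 236.0, 42.0])]
26 pipette_nozzles [(0.56, [584.0, 235.0, 44.0])]
26 pipette [(0.89, [593.0, 134.0, 234.0]), (0.65, [584.0, 330.0, 238.0])]
26 pipette_handle [(0.73, [585.0, 240.0, 237.0]), (0.65, [585.0, 237.0, 144.0])]
27 pipette_head [(0.71, [585.0, 236.0, 270.0])]
27 pipette [(0.66, [577.0, 338.0, 236.0]), (0.53, [589.0, 136.0, 237.0])]
27 fork_seat [(0.67, [582.0, 233.0, 233.0])]
```

View pics/j.png

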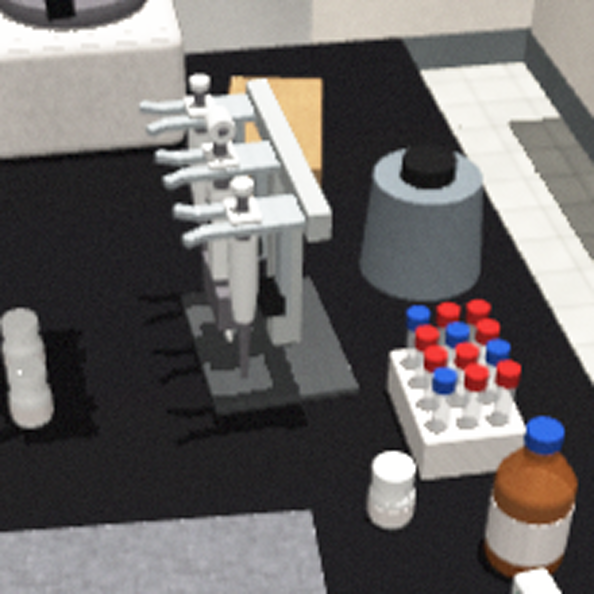

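The pipette hangs in the middle fork (head at crop 220,122), in line with the other two. I let it settle, then hand in.

Emit:
{"op": "apply_moves", "data": {
  "increments": [
    [[0,0,0],[0,0,0],5.5],
    [[0,0,0],[0,0,0],5.5],
    [[0,0,0],[0,0,0],5.5],
    [[0,0,0],[0,0,0],5.5],
    [[0,0,0],[0,0,0],5.5]
  ]
}}

```text
t: 28.6
eef_pos: [450.3, 229.7, 402.0]
tcp_rot: [-1.568, 0.05, -3.094]
ft_force: [0.6, -0.1, -0.0]
opening: 0.579
```

Emit:
{"op": "apply_moves", "data": {
  "increments": [
    [[0,0,0],[0,0,0],5.5],
    [[0,0,0],[0,0,0],5.5],
    [[0,0,0],[0,0,0],5.5],
    [[0,0,0],[0,0,0],5.5],
    [[0,0,0],[0,0,0],5.5]
  ]
}}

```text
t: 29.22
eef_pos: [450.2, 229.7, 402.1]
tcp_rot: [-1.568, 0.05, -3.094]
ft_force: [0.0, -0.0, 0.1]
opening: 0.579
```

Run:
```python
from h import *
look(["pipette_head","pipette_nozzles","jar_a","amber","timer"])
print(env.job_done())
```

```text
{'t': np.float64(29.225), 'joints': array([ 0.351,  0.152,  1.567, -0.018,  1.376,  1.877]), 'eef_pos': array([450.219, 229.682, 402.1  ]), 'tcp_rot': array([-1.568,  0.05 , -3.094]), 'ft_force': array([ 0.041, -0.023,  0.051]), 'opening': np.float64(0.579)}
28 pipette_head [(0.69, [588.0, 236.0, 274.0])]
28 pipette_nozzles [(0.68, [586.0, 235.0, 42.0]), (0.57, [590.0, 135.0, 236.0])]
28 jar_a [(0.91, [377.0, 163.0, 1.0]), (0.63, [702.0, -29.0, -1.0])]
28 amber [(0.77, [809.0, -98.0, 0.0])]
28 timer [(0.71, [785.0, -216.0, -3.0])]
the job is handed in; nothing more can be done
None
```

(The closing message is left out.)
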